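Snap the guard onto the burner's valve box

TASK

One of the two burner valve boxes on the glassblower's bench stands open: fetch the loose steel guard by its grip bar, set it square over that box and press it straight down, gently and never harder than about 35 N, until both spring clip arms have snapped under the box's rim and the guard sits fully home. Then let go of it, leaving the other things on the bench where they are.

Things in the scene. Friction and masses are not known exactly. Their poses are not given: they have to be found in the camera images.
- guard: Loose cover of bare sheet steel, about 0.2 kg, standing on its two side skirts on the bench, black grip bar on top. Origin: centre of the sheet's underside; x along its length, z up. Sheet 113 (x) x 83 (y) x 4 mm. Skirts at y = +-40 mm: 80 long, 3 thick, reaching 28 mm down, 77 mm clear between them. It fits the box either way round (turned by 180 degrees).
- guard_grip (a point): Centre of the guard's grip bar, half-way up: 19 mm above the guard's origin, 15 mm below the bar's top and 15 mm above the sheet's upper face. The bar is 56 long (x), 12 wide (y), 30 high, in the middle of the sheet. Axes as the guard's.
- guard_under (a point): Centre of the underside of the guard's sheet (28 mm above the bench at the start), which comes to lie on the box's mouth. Axes as the guard's. Its height over the mouth while pressing: skirts pass the rim's top at 28 mm, hooks meet the rim at about 13 mm, the plunger is touched at 6 mm, the hooks snap under the rim only within the last 1.5 mm.
- clip_a (a joint): Angle (rad) of the rigid sprung clip arm at the guard's +x end, hinged near the sheet's end: 0 = hanging straight, grows as its hook is pushed outward, to 0.5. Arm 24 mm wide, about 24 long; a sloped nose leads to a hook whose flat upper face lies 11.4 mm under the sheet. On the rim's lower edge it stands at 0.15 to 0.35; only when snapped under the rim is it back near 0.
- clip_b (a joint): The same arm at the guard's -x end. The push needed grows from the first touch to 18 to 24 N in the last 3 mm, where the hooks ride over the rim's lower edge against the plunger. Then they snap in, one after the other or together, and the sheet comes hard on the mouth, where the force climbs steeply. Stopping at the mouth's measured height usually leaves them unsnapped.
- valve_box: The open valve box, a grey painted casting fixed to the bench, 100 (x) x 66 (y) x 64 mm high, brass valves inside. Rim round the mouth: 10 mm deep, 74 wide (y), 101 long (x) at the top flaring to 108 at its lower edge. Origin: centre of its underside; x along its length, z up. The guard goes lengthwise along it, skirts 1.5 mm clear on either side, hooks up to 3 mm off. Brittle: 50 N cracks it.
- box_mouth (a point): Centre of the open box's mouth, level with its rim's top, 64 mm above the bench. Axes as the box's. Guard fully home: guard_under at this point; once let go, the plunger lifts it 1 to 2 mm until the hooks hold it. Plunger: black damped spring pin, 14 mm across, in the middle of the mouth, standing 6 mm above it; pushes the sheet up with 5 N at touch, 19 N at home.
- twin_box: The other valve box, the same casting, already wearing a guard of its own; fixed, to be left alone. Origin: centre of its underside; its top is 98 mm high.
- paddle: Dark steel paddle with a wooden handle lying on the bench, 175 mm long along its x, 36 wide, up to 18 high. Leave it.
- reamer: Brass reamer with a dark wooden handle, 170 mm long along its x, lying on the bench. Leave it.
- jar: Amber glass jar with a steel cap, 60 mm across, 85 high; origin under its centre. Leave it.
- beaker: Clear glass beaker, 70 mm across, 85 high; origin under its centre. Leave it.
There are look-alikes about, which are no part of the job. Leave any green or purple look-alike of the guard alone.

How it is judged (in metres and radians):
On the way:
1. the guard is lifted and carried over the open valve box, clear of its rim (horizontal distance between guard_under and box_mouth below 0.03 m and z of guard_under in the frame of box_mouth above 0.028 m), for 0.1 s.
At the end, for the whole second after the job is handed in: The guard lies level and at rest on the open box's mouth, its sheet's underside no more than 3 mm above the mouth and 4 mm sideways, lengthwise along the box within 0.06 rad, level within 0.03 rad, and both clip arms are snapped back under the rim (each below 0.1 rad) (z of guard_under in the frame of box_mouth between -0.003 and 0.003 m and horizontal distance between guard_under and box_mouth below 0.004 m and angle between the x axis of guard and the x axis of valve_box, either way round below 0.06 rad and angle between guard's own z axis and vertical below 0.03 rad and value of joint each of clip_a, clip_b below 0.1 rad and linear speed of guard below 0.01 m/s); the robot touches nothing.
It fails at once if the guard's sheet or a skirt is pressed on the valve box or its plunger with more than 50 N (contact force between any of guard_c0, guard_c2, guard_c3 and valve_box above 50 N).
It fails at once if the paddle, reamer, jar or beaker is moved by more than 30 mm (distance of any of paddle, reamer, jar, beaker from where it was at the start of the episode above 0.03 m).
It also fails if it takes over 48 s, if anything falls off the work surface, if the arm or the gripper's body presses on something with over 40 N, if the wrist force passes 120 N, or if a joint passes its speed limit or range.

ROBOT

A 6-joint arm with a two-finger parallel gripper is mounted at the origin on the work surface. World frame = base frame: x ahead of the robot, y to its left, z up, the work surface at z = 0. Lengths are in mm, angles in rad, forces in N, time in s.
With the tool pointing down it reaches from about 300 to 775 mm from the base axis. Payload 14.6 kg.
Tool frame: the origin (TCP) lies at the very end of the fingers, on their centre line; the grasp point (between the pads) lies 19 mm behind it; z points along the fingers, y is the line along which they close (so a half turn about z gives the same grasp; the last joint's range is limited). The gripper opens to 94 mm and grips with 3 to 60 N. Pads are 16 mm wide; open, the fingers measure 119 mm over their backs; the gripper's body (75 mm by 177 mm) begins 78 mm behind the grasp point.
Start: joints at [1.041, 0.3, 1.521, -0, 1.321, -0.067], TCP at [245.546, 492.134, 205.446] pointing down, gripper open.
Joint ranges: [-3.03, 3.03], [-0.79, 2.21], [0.23, 2.52], [-1.04, 4.18], [0, 3.07], [-2.55, 2.55]. Speed limits (rad/s): [2.22, 2.22, 2.57, 3.14, 3.14, 3.14].

INTERFACE

Orientations are given as [roll, pitch, yaw] about the fixed x, y, z axes, in that order (R = Rz(yaw) Ry(pitch) Rx(roll)).
In Python, from cell import manip, eyes, ticket gives the robot as it stands. The module is installed in compiled form; this text tells all that it offers.
- The arm moves only by the tool arm_command, never from a script. Its argument "plan" is a list of rows, each a list of 5 numbers: the opening, from -1 (shut) to 1 (fully open), then the shift along the tool's x, y, z in m, then the turn about the tool's z in rad. In form: [[jaw, dx, dy, dz, roll], ...]. A call has 1 to 20 rows; each row shifts and turns the commanded pose from where the row before left it, along the tool's axes as they then stand; what a row does not reach is not made up. A row lasts 1/8 s, in which the tool goes at most 62.5 mm and 10.7 degrees, less where a joint would pass 70% of its speed; a pose out of reach is approached as far as the arm can. A call is refused whole if a number of a shift passes 0.0625 or a number of a turn 0.188, either way. A call with a gripper value outside its range is refused whole. The fingers move at their own pace and stop on an object; "newtons" is the grip in N (left out, the last holds). Time passes only in rows, so rows that do not move let the fingers close. It gives the time, the measured TCP pose, the force, the opening and the grip force at its end, in the units of the state.
- manip.read_state(): the state, without advancing time (a new reading comes with each control period).
- eyes.camera(name): name is "scene" or "top" or "wrist"; returns a dict with "img" (480x640x3 uint8, blue, green, red), "z_map" (480x640 float32, mm along the optical axis (not along the pixel's ray), 0 where there is no reading), "fx", "fy", "cx", "cy" (pixels), "eye" and "orientation" of the camera in the world. Camera axes: x right, y down, z forward; pixel columns grow to the right and rows downward; lengths in mm; the calibration is good to about 2 mm. A picture is of the moment at which its call begins.
- ticket.sign_off(): hands the job in; it is judged then, once.
The state is a dict: "clock": time; "joints": joint angles; "qd": joint speeds; "effort": joint torques, N m; "eef_pos": TCP position; "eef_rot": TCP orientation; "wrist_force": force on the tool from outside, world axes, zero at the start; "moment": the same for the moment, N m; "finger_gap": finger opening in mm; "finger_force": force on a finger pad.
Only numpy, scipy, OpenCV 4.12 (cv2) and the standard library are available. Lean on these libraries where they do the work, as an engineer would, in place of code of your own. Each camera call takes 0.05 s, during which the arm holds its last target. There are 200 camera calls.

## Working session

There is one attempt and no reset: what is moved stays moved. The work goes in short steps, Python scripts to look and compute and a tool call to move; the robot and the scene stay as the last step left them, time stands still between calls to the robot, and variables do not carry over. Pictures are saved under pics/ and viewed, at most 10 in all, crops included, and the job is handed in when it is done.

Besides the shell and the picture viewer there is one more tool, called after "Request:" in YAML: its name, and indented under it one key for each argument. arm_command: Moves the arm, as the interface text tells. Its arguments: {"type":"object","properties":{"plan":{"type":"array"},"newtons":{"type":"number"}},"required":["plan"]}

```bash
mkdir -p pics
cat > h.py <<'E'
import numpy as np, cv2, pickle
from scipy.spatial.transform import Rotation as R
from cell import manip, eyes, ticket
def cap(n):
    c=eyes.camera(n); pickle.dump(c,open(f'pics/{n}.pkl','wb')); return c
def load(n): return pickle.load(open(f'pics/{n}.pkl','rb'))
def cloud(c):
    z=c['z_map']; v,u=np.mgrid[:480,:640]
    p=np.stack([(u-c['cx'])/c['fx']*z,(v-c['cy'])/c['fy']*z,z],-1)
    o=np.array(c['orientation'],float)
    M=o if o.shape==(3,3) else R.from_euler('xyz',o).as_matrix()
    return p@M.T+np.array(c['eye'])
E
python3 - <<'E'
from h import *
for n in('top','scene'):
    c=cap(n); cv2.imwrite(f'pics/{n}0.png',c['img']); print(n,c['eye'],c['orientation'],c['fx'])
print(manip.read_state())
E
```

```text
top [ 354.30019586   65.69890218 1067.48494647] [-2.96624001 -0.01439133 -1.54640993] 463.0607941384922
scene [1123.89975306  542.74956051  667.96635515] [-2.22099047 -0.01607635  2.27164141] 476.85645761145537
{'clock': 0.1, 'joints': array([ 1.04140516e+00,  3.00380852e-01,  1.52155289e+00, -2.42028797e-05,
        1.32070388e+00, -6.66087987e-02]), 'qd': array([-3.38942384e-04, -3.28963104e-04, -2.95402387e-03, -1.09389461e-05,
       -1.90937376e-03,  4.06633810e-04]), 'effort': array([-4.42760011e-04, -5.32645154e+01, -3.53282368e+01,  7.08920765e-02,
        2.35435978e-02, -9.91185357e-05]), 'eef_pos': array([245.42718863, 491.92388289, 204.94776231]), 'eef_rot': array([-3.14054844e+00, -4.61608787e-05,  2.67881627e+00]), 'wrist_force': array([ 0.03171547,  0.25665364, -1.16040122]), 'moment': array([-0.00192222, -0.00698197, -0.01064702]), 'finger_force': 0.0, 'finger_gap': 93.81193243075964}
```

View pics/top0.png

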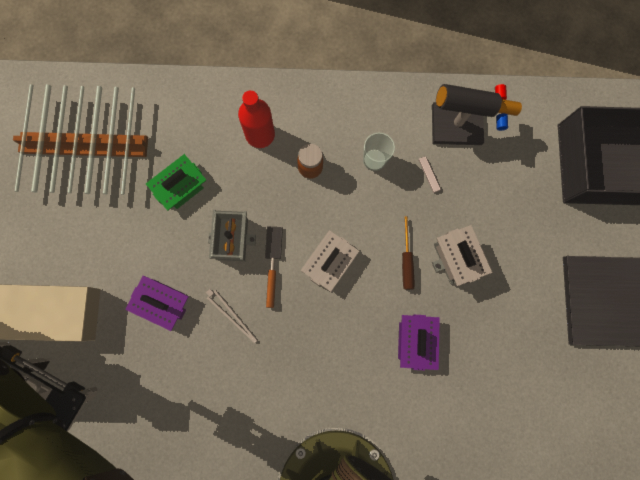

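View pics/scene0.png

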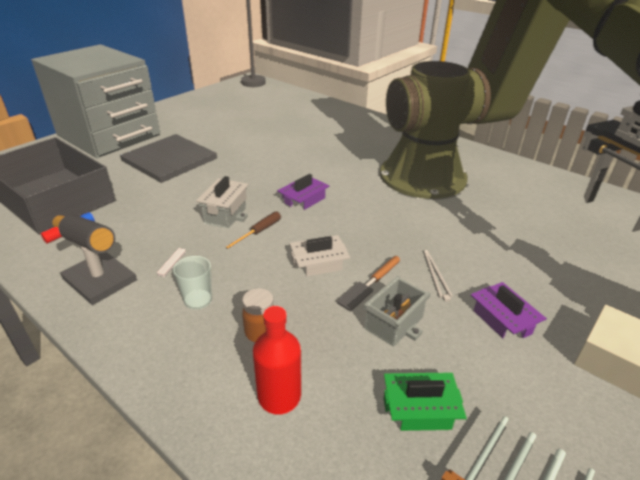

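Top view: the loose bare-steel guard is at (332,261) with its grip bar. The open box is at (228,235), long side up and down in the picture, and the twin box with its own guard is at (463,255). The paddle at (272,265) lies between the guard and the open box.

Run:
```python
from h import *
c=load('top'); P=cloud(c)
print('bench',np.median(P[380:400,200:300,2]))
def fit(n,u0,u1,v0,v1,z0,z1,dark=None):
    Q=P[v0:v1,u0:u1].reshape(-1,3); g=c['img'][v0:v1,u0:u1].max(-1).ravel()
    m=(Q[:,2]>z0)&(Q[:,2]<z1)
    if dark: m&=g<dark
    Q=Q[m]; r=cv2.minAreaRect(Q[:,:2].astype(np.float32)); print(n,len(Q),r,np.median(Q[:,2]),np.percentile(Q[:,2],[5,95]))
fit('sheet',295,368,225,300,20,45)
fit('grip',295,368,225,300,50,75)
fit('box',200,254,203,265,55,80)
```

```text
bench 1.1989060539723368
sheet 1721 ((493.2906799316406, 24.970245361328125), (83.02264404296875, 119.04428100585938), 56.23606491088867) 33.590106716711034 [30.15268221 36.60015124]
grip 146 ((493.2264404296875, 24.891990661621094), (12.069137573242188, 55.93935775756836), 56.41544723510742) 62.895975171157886 [59.37313784 66.30962168]
box 684 ((541.104736328125, 252.49432373046875), (75.42015838623047, 108.26636505126953), 88.87802124023438) 64.87252096044176 [56.80641917 69.47882939]
```

Request:
arm_command:
  plan:
    - [1,0,0,0,0.126]
    - [1,-0.0388,-0.021,0,0]
    - [1,-0.0388,-0.021,0,0]
    - [1,-0.0388,-0.021,0,0]
    - [1,-0.0388,-0.021,0,0]
    - [1,-0.0388,-0.021,0,0]
    - [1,-0.0388,-0.021,0,0]
    - [1,-0.0388,-0.021,0,0]
    - [1,-0.0388,-0.021,0,0]
    - [1,-0.0388,-0.021,0,0]
    - [1,-0.0388,-0.021,0,0]
    - [1,-0.0388,-0.021,0,0]
    - [1,-0.0388,-0.021,0,0]
    - [1,0,0,0,0]
    - [1,0,0,0,0]
  newtons: 40

```text
clock: 1.98
eef_pos: [492.5, 24.3, 205.2]
eef_rot: [-3.141, -0.001, 2.553]
wrist_force: [0.2, 0.2, -0.1]
finger_gap: 93.7
finger_force: 0.0
```

Run:
```python
from h import *
c=cap('wrist'); cv2.imwrite('pics/w1.png',c['img']); s=manip.read_state(); print(s['eef_pos'],s['eef_rot'],s['wrist_force'],s['clock'],c['eye'],c['orientation'],c['fx'])
P=cloud(c)
Q=P.reshape(-1,3); ok=c['z_map'].ravel()>0
d=np.hypot(Q[:,0]-493,Q[:,1]-25)<75
for n,a,b in(('sheet',22,45),('grip',52,72)):
    q=Q[ok&d&(Q[:,2]>a)&(Q[:,2]<b)]
    print(n,len(q), cv2.minAreaRect(q[:,:2].astype(np.float32)) if len(q) else '',np.median(q[:,2]) if len(q) else '')
```

```text
[492.40825251  24.62104022 205.29075051] [-3.14142577e+00 -4.66610071e-04  2.55331893e+00] [-0.41200705  0.32467336 -0.30529448] 2.025 [434.73446037  62.11669098 384.31417293] [ 2.90000883e+00 -1.06391121e-04  9.81921629e-01] 359.9536995723256
sheet 8647 ((492.5054626464844, 24.423187255859375), (83.22357940673828, 118.4230728149414), 56.210506439208984) 32.00210769723958
grip 777 ((491.9578857421875, 24.513566970825195), (11.250930786132812, 55.371856689453125), 56.399375915527344) 61.73059707128954
```

View pics/w1.png

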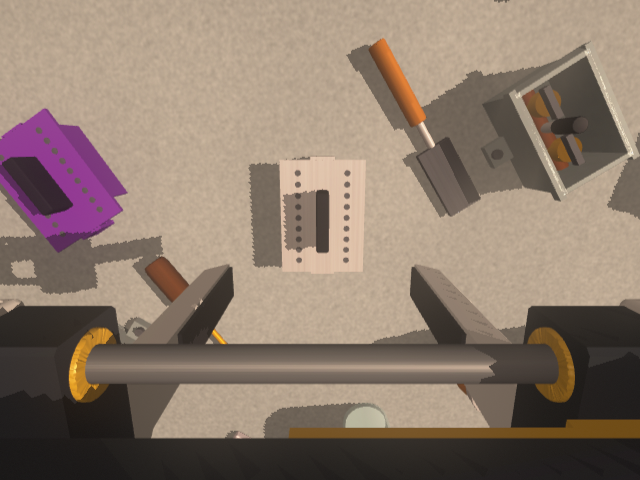

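Wrist view: the guard is centred under the open fingers, bar at (322,221), with the fingers straddling it squarely. I'll descend and grip now.

Request:
arm_command:
  plan:
    - [1,0,0,0.04,0]
    - [1,0,0,0.04,0]
    - [1,0,0,0.04,0]
    - [1,0,0,0.03,0]
    - [1,0,0,0.02,0]
    - [1,0,0,0,0]
    - [-1,0,0,0,0]
    - [-1,0,0,0,0]
    - [-1,0,0,0,0]
    - [-1,0,0,0,0]
    - [-1,0,0,0,0]
    - [-1,0,0,0,0]
    - [-1,0,0,0,0]
    - [-1,0,0,0,0]
  newtons: 45

```text
clock: 3.78
eef_pos: [492.8, 24.0, 35.4]
eef_rot: [-3.142, -0.0, 2.553]
wrist_force: [0.2, 0.7, 0.1]
finger_gap: 17.4
finger_force: 0.0
```

Request:
arm_command:
  plan:
    - [-1,0,0,0,0]
    - [-1,0,0,0,0]
    - [-1,0,0,0,0]
    - [-1,0,0,0,0]
    - [-1,0,0,-0.02,0]
    - [-1,0,0,-0.03,0]
    - [-1,0,0,-0.04,0]
    - [-1,0,0,-0.04,0]
    - [-1,0,0,0,0]
    - [-1,0,0,0,0]

```text
clock: 5.03
eef_pos: [492.2, 24.0, 164.3]
eef_rot: [-3.141, -0.001, 2.553]
wrist_force: [-0.9, 0.7, -3.4]
finger_gap: 11.4
finger_force: 45.0
```

Run:
```python
from h import *
c=cap('wrist'); cv2.imwrite('pics/w2.png',c['img']); s=manip.read_state(); print(s['eef_pos'],s['eef_rot'],s['wrist_force'],s['finger_gap'],s['finger_force'])
Q=cloud(c).reshape(-1,3); ok=c['z_map'].ravel()>0
d=np.hypot(Q[:,0]-541,Q[:,1]-252)<75
q=Q[ok&d&(Q[:,2]>60)&(Q[:,2]<68)]; print(len(q),cv2.minAreaRect(q[:,:2].astype(np.float32)),np.median(q[:,2]))
```

```text
[492.11997785  24.00182319 164.00481742] [-3.14032680e+00 -1.95398491e-03  2.55279344e+00] [-0.10233697 -0.13147775 -0.92038168] 11.65103068722045 44.999427795410156
3908 ((540.16748046875, 251.391845703125), (75.44212341308594, 108.54692077636719), 88.91251373291016) 63.693870033817035
```

View pics/w2.png

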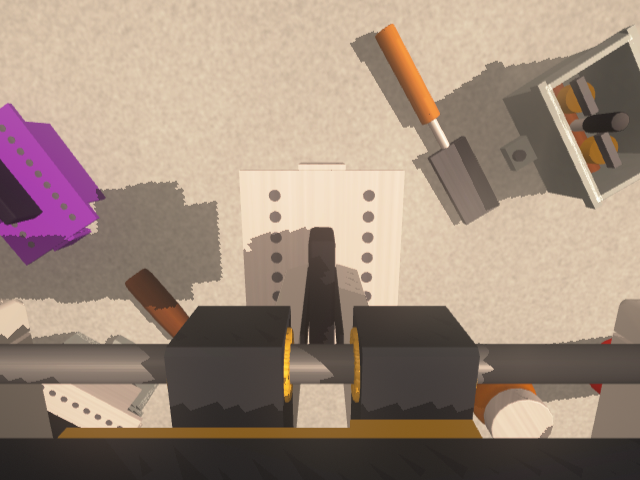

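The guard is held level in the gripper, bar at (321,260), and the open box is at the right at (600,120). I'll turn and carry it over the box.

Request:
arm_command:
  plan:
    - [-1,0,0,0,-0.142]
    - [-1,0,0,0,-0.142]
    - [-1,0,0,0,-0.142]
    - [-1,0,0,0,-0.142]
    - [-1,-0.0044,0.0228,0,0]
    - [-1,-0.0044,0.0228,0,0]
    - [-1,-0.0044,0.0228,0,0]
    - [-1,-0.0044,0.0228,0,0]
    - [-1,-0.0044,0.0228,0,0]
    - [-1,-0.0044,0.0228,0,0]
    - [-1,-0.0044,0.0228,0,0]
    - [-1,-0.0044,0.0228,0,0]
    - [-1,-0.0044,0.0228,0,0]
    - [-1,-0.0044,0.0228,0,0]
    - [-1,0,0,0,0]
    - [-1,0,0,0,0]
    - [-1,0,0,0,0]

```text
clock: 7.2
eef_pos: [541.5, 250.4, 165.3]
eef_rot: [-3.141, -0.0, 3.12]
wrist_force: [-0.9, 0.9, -2.2]
finger_gap: 11.7
finger_force: 45.0
```

```bash
cat > m.py <<'E'
from h import *
s=manip.read_state(); t=s['eef_pos']; print(t,s['eef_rot'],s['wrist_force'],s['clock'])
zs=t[2]-7+4
ims=[]
for n in('wrist','top','scene'):
    c=cap(n); ims.append(c['img']); P=cloud(c); Q=P.reshape(-1,3); ok=c['z_map'].ravel()>0
    sat=(c['img'].max(-1).astype(int)-c['img'].min(-1)).ravel()
    d=np.hypot(Q[:,0]-541,Q[:,1]-252)<75
    for k,a,b in(('rim',60,69),('sheet',zs-5,zs+5)):
        q=Q[ok&d&(Q[:,2]>a)&(Q[:,2]<b)]
        if len(q)>20:
            r=cv2.minAreaRect(q[:,:2].astype(np.float32)); print(n,k,len(q),np.round(r[0],2),np.round(r[1],1),round(r[2],2),np.median(q[:,2]))
cv2.imwrite('pics/m.png',np.hstack([cv2.resize(ims[0],(400,300)),cv2.resize(ims[2][200:440,260:580],(400,300))]))
E
python3 m.py
```

```text
[541.49738848 250.41889322 165.342851  ] [-3.14139666e+00 -2.30160797e-04  3.12013693e+00] [-0.87699225  0.93769821 -2.17259029] 7.2
wrist rim 200 [488.12 252.88] [74.   3.7] 89.11 63.14849932613038
wrist sheet 17547 [530.55 250.1 ] [83.6 99.5] 88.81 161.79424322510067
scene rim 631 [541.87 253.71] [ 75.6 109. ] 89.56 63.61960749794298
scene sheet 1642 [541.79 251.18] [ 85.  122.4] 88.74 161.96123983100068
```

View pics/m.png

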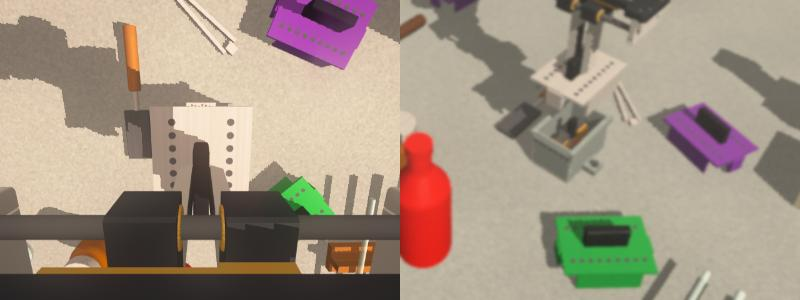

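Request:
arm_command:
  plan:
    - [-1,0,0.0022,0,-0.003]
    - [-1,0,0,0.02,0]
    - [-1,0,0,0.02,0]
    - [-1,0,0,0.012,0]
    - [-1,0,0,0,0]
    - [-1,0,0,0,0]
    - [-1,0,0,0,0]

```text
clock: 8.22
eef_pos: [541.9, 253.3, 114.2]
eef_rot: [3.141, 0.001, 3.124]
wrist_force: [-0.5, 0.1, -2.2]
finger_gap: 11.8
finger_force: 45.0
```

```bash
python3 m.py; python3 -c "
from h import *
cv2.imwrite('pics/s3.png',cv2.resize(load('scene')['img'][230:370,330:470],(600,600),interpolation=cv2.INTER_CUBIC))"
```

```text
[541.88053333 253.34402556 114.22951438] [3.14114845e+00 1.10554583e-03 3.12380729e+00] [-0.46937364  0.11708626 -2.17113138] 8.225
wrist rim 42 [486.71 253.17] [73.5  0.9] 89.0 63.90909783545554
wrist sheet 17542 [530.84 253.09] [83.4 99.3] 89.06 110.64715488391644
scene rim 316 [542.2  253.61] [ 74.9 109.5] 88.63 63.550499915265505
scene sheet 1585 [543.98 254.26] [ 84.3 120.9] 89.07 110.43925096800763
```

View pics/s3.png

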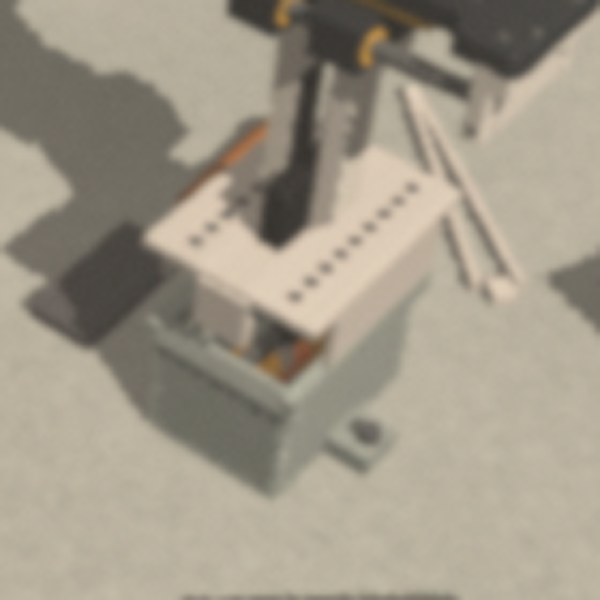

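The skirts are just above the rim, roughly square over it: sheet corners at (148,240) and (318,333), rim's near corner at (285,405). I'll apply a small correction and lower the skirts past the rim.

Request:
arm_command:
  plan:
    - [-1,0.0008,-0.0007,0,0]
    - [-1,0,0,0.006,0]
    - [-1,0,0,0.006,0]
    - [-1,0,0,0.006,0]
    - [-1,0,0,0.005,0]
    - [-1,0,0,0,0]
    - [-1,0,0,0,0]
    - [-1,0,0,0,0]

```text
clock: 9.38
eef_pos: [540.9, 252.6, 90.7]
eef_rot: [3.141, 0.0, 3.124]
wrist_force: [0.2, -0.1, -1.9]
finger_gap: 11.8
finger_force: 45.0
```

```bash
python3 m.py;python3 -c "
from h import *
print(manip.read_state())
cv2.imwrite('pics/s4.png',cv2.resize(load('scene')['img'][230:370,330:470],(600,600),interpolation=cv2.INTER_CUBIC))"
```

```text
[540.86916115 252.61104947  90.70215507] [3.14142685e+00 3.91540731e-04 3.12382969e+00] [ 0.19054253 -0.0783713  -1.9064663 ] 9.375
wrist sheet 17537 [529.89 252.28] [83.3 99.5] 89.06 87.14387231976878
scene rim 275 [567.17 272.84] [ 64.6 120.9] 42.67 63.65973891124668
scene sheet 1559 [541.35 253.69] [ 84.1 120. ] 88.84 87.07402009492068
{'clock': 9.525, 'joints': array([ 3.75564744e-01,  5.15458913e-01,  1.49911253e+00,  4.41612838e-06,
        1.12681021e+00, -1.17745579e+00]), 'qd': array([ 0.00201281,  0.00054136,  0.00099886,  0.00211833, -0.00168758,
       -0.00100904]), 'effort': array([ 2.27397431e-03, -6.30377126e+01, -3.28570604e+01,  1.28679877e-02,
        7.68674794e-02,  3.84333453e-05]), 'eef_pos': array([540.80438149, 252.57107458,  90.57394156]), 'eef_rot': array([3.14150810e+00, 1.93359531e-04, 3.12381496e+00]), 'wrist_force': array([-0.28775811,  0.09139814, -0.56310944]), 'moment': array([ 0.03648727, -0.00675089,  0.06337365]), 'finger_force': 44.99935805797577, 'finger_gap': 11.932264876749406}
```

View pics/s4.png

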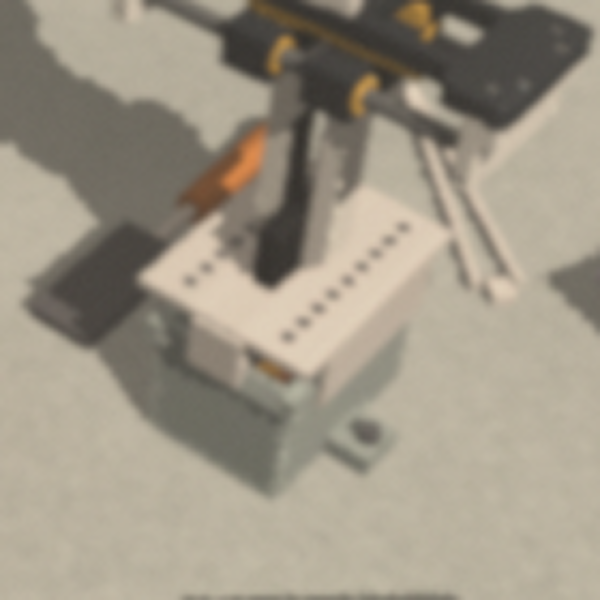

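The skirts straddle the rim without contact, since no force shows. Now I'll press in small steps.

Request:
arm_command:
  plan:
    - [-1,0,0,0.003,0]
    - [-1,0,0,0.003,0]
    - [-1,0,0,0.002,0]
    - [-1,0,0,0,0]
    - [-1,0,0,0,0]
  newtons: 60

```text
clock: 10.15
eef_pos: [540.9, 252.6, 82.6]
eef_rot: [3.141, 0.0, 3.124]
wrist_force: [0.7, 0.5, 2.9]
finger_gap: 11.7
finger_force: 60.0
```

Request:
arm_command:
  plan:
    - [-1,0,0,0.001,0]
    - [-1,0,0,0.001,0]
    - [-1,0,0,0.001,0]
    - [-1,0,0,0.001,0]
    - [-1,0,0,0,0]

```text
clock: 10.78
eef_pos: [541.1, 252.7, 79.0]
eef_rot: [3.141, 0.001, 3.124]
wrist_force: [0.7, -0.2, 5.9]
finger_gap: 11.7
finger_force: 60.0
```

Request:
arm_command:
  plan:
    - [-1,0,0,0.001,0]
    - [-1,0,0,0.001,0]
    - [-1,0,0,0,0]

```text
clock: 11.15
eef_pos: [541.2, 252.7, 77.4]
eef_rot: [3.141, 0.001, 3.124]
wrist_force: [-0.6, 0.0, 9.3]
finger_gap: 11.4
finger_force: 60.0
```

Request:
arm_command:
  plan:
    - [-1,0,0,0.001,0]
    - [-1,0,0,0.001,0]
    - [-1,0,0,0,0]

```text
clock: 11.52
eef_pos: [541.3, 252.7, 75.7]
eef_rot: [3.141, 0.002, 3.124]
wrist_force: [-1.4, -1.4, 12.4]
finger_gap: 11.5
finger_force: 60.0
```

Request:
arm_command:
  plan:
    - [-1,0,0,0.001,0]
    - [-1,0,0,0,0]
    - [-1,0,0,0,0]

```text
clock: 11.9
eef_pos: [541.3, 252.7, 74.9]
eef_rot: [3.141, 0.002, 3.124]
wrist_force: [-2.4, -1.7, 14.8]
finger_gap: 11.3
finger_force: 60.0
```

Request:
arm_command:
  plan:
    - [-1,0,0,0.001,0]
    - [-1,0,0,0,0]
    - [-1,0,0,0,0]

```text
clock: 12.28
eef_pos: [541.3, 252.7, 73.9]
eef_rot: [3.141, 0.002, 3.124]
wrist_force: [-2.6, -1.8, 14.5]
finger_gap: 11.5
finger_force: 60.0
```

Request:
arm_command:
  plan:
    - [-1,0,0,0.001,0]
    - [-1,0,0,0,0]
    - [-1,0,0,0,0]

```text
clock: 12.65
eef_pos: [541.3, 252.7, 73.1]
eef_rot: [3.141, 0.002, 3.124]
wrist_force: [-3.9, -1.4, 16.0]
finger_gap: 11.3
finger_force: 60.0
```

Request:
arm_command:
  plan:
    - [-1,0,0,0.0007,0]
    - [-1,0,0,0,0]
    - [-1,0,0,0,0]

```text
clock: 13.02
eef_pos: [541.3, 252.7, 72.2]
eef_rot: [3.141, 0.002, 3.124]
wrist_force: [-3.2, -1.7, 14.8]
finger_gap: 11.4
finger_force: 60.0
```

Request:
arm_command:
  plan:
    - [-1,0,0,0.0005,0]
    - [-1,0,0,0,0]
    - [-1,0,0,0,0]

```text
clock: 13.4
eef_pos: [541.3, 252.7, 71.9]
eef_rot: [3.141, 0.002, 3.124]
wrist_force: [-3.1, -1.6, 16.5]
finger_gap: 11.4
finger_force: 60.0
```

Request:
arm_command:
  plan:
    - [-1,0,0,0.0005,0]
    - [-1,0,0,0,0]
    - [-1,0,0,0,0]

```text
clock: 13.78
eef_pos: [541.3, 252.8, 71.4]
eef_rot: [3.141, 0.002, 3.124]
wrist_force: [-2.6, -3.0, 16.9]
finger_gap: 11.3
finger_force: 60.0
```

Request:
arm_command:
  plan:
    - [-1,0,0,0.0005,0]
    - [-1,0,0,0,0]
    - [-1,0,0,0,0]

```text
clock: 14.15
eef_pos: [541.3, 252.8, 71.4]
eef_rot: [3.141, 0.002, 3.124]
wrist_force: [-6.2, -2.4, 20.8]
finger_gap: 11.5
finger_force: 60.0
```

Request:
arm_command:
  plan:
    - [-1,0,0,0.0005,0]
    - [-1,0,0,0,0]
    - [-1,0,0,0,0]

```text
clock: 14.52
eef_pos: [541.4, 252.7, 71.4]
eef_rot: [3.141, 0.002, 3.124]
wrist_force: [-8.7, -4.1, 25.4]
finger_gap: 11.7
finger_force: 60.0
```

Request:
arm_command:
  plan:
    - [-1,0.0003,0,0.0004,0]
    - [-1,0,0,0,0]
    - [-1,0,0,0,0]

```text
clock: 14.9
eef_pos: [541.4, 252.8, 71.4]
eef_rot: [3.141, 0.003, 3.124]
wrist_force: [-8.2, -3.9, 29.3]
finger_gap: 11.6
finger_force: 60.0
```

```bash
python3 m.py;python3 -c "
from h import *
print(manip.read_state())
a=cv2.resize(load('scene')['img'][260:350,350:450],(400,360),interpolation=cv2.INTER_CUBIC)
b=cv2.resize(load('wrist')['img'][150:330,240:440],(400,360))
cv2.imwrite('pics/s5.png',np.hstack([a,b]))"
```

```text
[541.36651454 252.77272209  71.38029444] [3.14064220e+00 3.04954462e-03 3.12385070e+00] [-8.22019332 -3.86287957 29.26820577] 14.9
wrist rim 16792 [530.22 252.37] [83.5 99.3] 88.85 67.89307678890458
wrist sheet 17714 [530.22 252.37] [83.5 99.3] 88.85 67.93320212297171
scene rim 1317 [541.53 253.7 ] [ 84.9 122.1] 88.34 67.69184842092466
scene sheet 1543 [541.36 253.7 ] [ 84.9 121.7] 88.34 67.97705447158273
{'clock': 15.05, 'joints': array([ 3.75613012e-01,  5.38850234e-01,  1.51287679e+00, -3.15804418e-04,
        1.08671645e+00, -1.17727046e+00]), 'qd': array([ 0.00044268,  0.00028853,  0.00044862, -0.0010065 ,  0.00018499,
        0.00094163]), 'effort': array([ 4.21218798e-01, -4.64281976e+01, -2.50600362e+01,  3.06419916e-01,
       -2.46304795e+00,  7.39210845e-04]), 'eef_pos': array([541.37319313, 252.74381042,  71.38088061]), 'eef_rot': array([3.14064370e+00, 3.01579722e-03, 3.12382490e+00]), 'wrist_force': array([-8.05321076, -3.64916061, 29.59934891]), 'moment': array([-0.93291277,  1.66741006,  0.01967114]), 'finger_force': 60.01270115375519, 'finger_gap': 11.428447153453527}
```

View pics/s5.png

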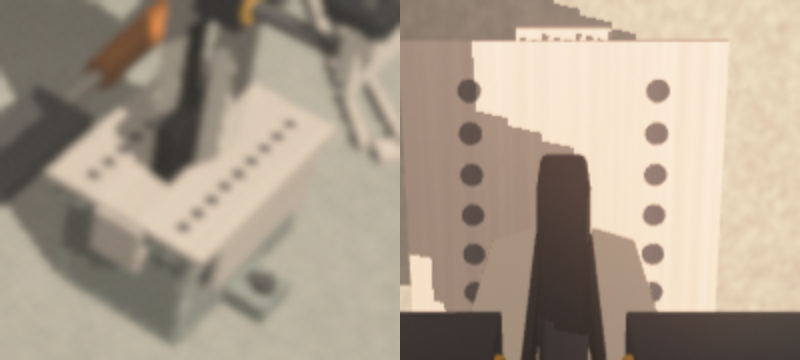

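The scene crop shows the sheet level on the box, near clip at (118,240), and the sheet's top reads 67.8 mm, so the guard is at home height. I'll unload and pull up lightly to test whether the hooks hold.

Request:
arm_command:
  plan:
    - [-1,0,0,-0.001,0]
    - [-1,0,0,-0.001,0]
    - [-1,0,0,-0.001,0]
    - [-1,0,0,0,0]

```text
clock: 15.55
eef_pos: [541.2, 252.8, 72.8]
eef_rot: [3.141, 0.002, 3.124]
wrist_force: [-0.3, -1.9, 13.8]
finger_gap: 11.3
finger_force: 60.0
```

Request:
arm_command:
  plan:
    - [-1,0,0,-0.001,0]
    - [-1,0,0,0,0]
    - [-1,0,0,0,0]

```text
clock: 15.92
eef_pos: [541.2, 252.7, 72.9]
eef_rot: [3.141, 0.002, 3.124]
wrist_force: [4.5, 1.2, 5.6]
finger_gap: 11.6
finger_force: 60.0
```

```bash
python3 -c "
from h import *
s=manip.read_state();print(s['moment'],s['wrist_force'],s['eef_pos'],s['eef_rot'])"
```

```text
[ 0.20155426 -0.82900859  0.09293196] [4.4858176  1.15280996 5.56021147] [541.19975134 252.74311501  72.93070587] [3.14086103e+00 1.97026883e-03 3.12369461e+00]
```

Request:
arm_command:
  plan:
    - [-1,0,0,-0.001,0]
    - [-1,0,0,0,0]
    - [-1,0,0,0,0]

```text
clock: 16.3
eef_pos: [541.2, 252.7, 73.0]
eef_rot: [3.141, 0.002, 3.124]
wrist_force: [9.3, 3.3, -4.0]
finger_gap: 11.9
finger_force: 60.0
```

```bash
python3 m.py; python3 -c "
from h import *
s=manip.read_state();print(s['moment'],s['wrist_force'],s['eef_pos'],s['eef_rot'])
Q=cloud(load('wrist')).reshape(-1,3)
q=Q[(abs(Q[:,0]-530)<45)&(abs(Q[:,1]-252.4)<38)&(Q[:,2]>62)&(Q[:,2]<75)]
print(np.linalg.lstsq(np.c_[q[:,:2]-[541,252.4],np.ones(len(q))],q[:,2],rcond=None)[0])"
```

```text
[541.17237226 252.68419318  73.00466427] [3.14101561e+00 1.62054974e-03 3.12367583e+00] [ 9.28248661  3.30707916 -3.98551928] 16.3
wrist rim 4371 [530.16 252.37] [83.5 99.3] 88.9 68.67429234061035
wrist sheet 17543 [530.29 252.35] [83.5 99.1] 88.95 69.43672619744976
scene rim 603 [541.87 254.1 ] [ 84.4 120.8] 88.66 68.23531573881564
scene sheet 1551 [541.27 254.08] [ 84.4 119.7] 88.73 69.4629946089359
[ 0.57769606 -1.69220052 -0.05319762] [ 9.67859333  2.70427509 -3.61702434] [541.12213542 252.69448251  72.97308352] [3.14104546e+00 1.52984293e-03 3.12370536e+00]
[1.35716311e-03 9.77337588e-04 6.95019618e+01]
```

The hooks hold: it won't rise past +1.5 mm even under a net upward pull, it stays level, and there is no off-centre moment. I'll relax the pull, release and retreat.

Request:
arm_command:
  plan:
    - [-1,0,0,0.001,0]
    - [-1,0,0,0,0]
    - [0,0,0,0,0]
    - [0,0,0,0,0]
    - [0,0,0,0,0]
    - [0,0,0,0,0]
    - [0,0,0,0,0]
    - [0,0,0,0,0]
    - [0,0,0,-0.02,0]
    - [0,0,0,-0.03,0]
    - [0,0,0,-0.04,0]
    - [0,0,0,-0.04,0]
    - [0,0,0,0,0]
    - [0,0,0,0,0]

```text
clock: 18.2
eef_pos: [540.1, 252.4, 201.4]
eef_rot: [-3.141, -0.001, 3.124]
wrist_force: [-0.3, 0.4, -0.4]
finger_gap: 47.1
finger_force: 0.0
```

```bash
cat > f.py <<'E'
from h import *
c=cap('wrist'); Q=cloud(c).reshape(-1,3)
q=Q[(abs(Q[:,0]-541)<70)&(abs(Q[:,1]-252.4)<55)&(Q[:,2]>62)&(Q[:,2]<75)]
r=cv2.minAreaRect(q[:,:2].astype(np.float32));print(r)
q=q[(abs(q[:,0]-541)<45)&(abs(q[:,1]-252)<35)]
print(np.linalg.lstsq(np.c_[q[:,:2]-[541,252.4],np.ones(len(q))],q[:,2],rcond=None)[0])
a=cv2.resize(cap('scene')['img'][260:350,350:450],(400,360),interpolation=cv2.INTER_CUBIC)
b=cv2.resize(c['img'],(400,360))
cv2.imwrite('pics/s6.png',np.hstack([a,b]))
E
python3 f.py
```

```text
((540.4400634765625, 252.1814727783203), (83.30919647216797, 118.83106994628906), 89.0232925415039)
[1.10235123e-03 6.53652506e-04 6.95110926e+01]
```

View pics/s6.png

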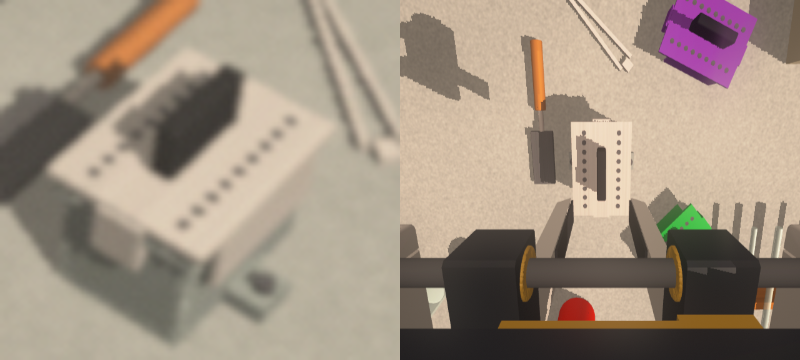

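The guard lies level on the box, its sheet at (185,150) in the left crop, 1.5 mm above the mouth. Its tilt is about 0.001 rad with the plunger pushing freely, so both clips hold. The gripper is clear and the paddle is where it was.

```bash
python3 -c "
from h import *
print(ticket.sign_off())"
```

```text
the job is handed in; nothing more can be done
None
```

The guard is on the open box, level and about 1.5 mm above the mouth; a light upward pull showed both clips holding. Pressing peaked at about 30 N, the guard is released, and the job is handed in (no verdict was returned).

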